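# Hook the beaker shelf into the slotted post and lock it

### The arm

A 6-joint arm with a two-finger parallel gripper is mounted at the origin on a cart in front of the work surface, level with it; the furniture and walls round the work are solid. World frame = base frame: x ahead of the robot, y to its left, z up, the work surface at z = 0. Lengths are in m, angles in rad, forces in N, time in s.
With the tool pointing down it reaches from about 0.3 to 0.85 m from the base axis. Payload 4.2 kg.
Tool frame: the origin (TCP) lies at the very end of the fingers, on their centre line; the grasp point (between the pads) lies arm.pinch_z behind it (arm.pinch_z is the distance from the TCP to the grasp point, in m); z points along the fingers, y is the line along which they close (so a half turn about z gives the same grasp; the last joint's range is limited). The gripper opens to 91 mm and grips with 3 to 60 N. Pads are 32 mm wide; open, the fingers measure 118 mm over their backs; the gripper's body (76 mm by 178 mm) begins 60 mm behind the grasp point.
Start: joints at [1.187, 0.32, 1.565, -0, 1.257, -0.02], TCP at [0.205, 0.537, 0.214] pointing down, gripper open.
Joint ranges: [-3.11, 3.11], [-0.84, 2.01], [0.21, 2.61], [-1.34, 4.49], [0.05, 2.63], [-2.56, 2.56]. Speed limits (rad/s): [2.57, 2.57, 3.14, 3.14, 3.14, 3.14].

### API

Orientations are given as a rotation vector (axis times angle).
In Python, from rig import arm, viewer, order, cut_out, pinpoint gives the robot as it stands.
- The arm moves only by the tool servo_tool, never from a script. Its argument "motion" is a list of rows, each an object with "delta_pos": the shift along the tool's x, y, z in units of 40 mm (1.0 is 40 mm), a list of three; "rot": the turn, a rotation vector about the tool's x, y, z in units of 5 degrees (1.0 is 5 degrees), a list of three; "claw": the closure, from 0 (fully open) to 1 (shut). In form: [{"delta_pos": [x, y, z], "rot": [wx, wy, wz], "claw": claw}, ...]. A call has 1 to 20 rows; each row is the pose to reach, as a shift and turn from the pose commanded when the call began, along the tool's axes at that moment; what a row does not reach only later rows make up. A row lasts 1/12 s, in which the tool goes at most 41.7 mm and 7.16 degrees, less where a joint would pass 70% of its speed; a pose out of reach is approached as far as the arm can. A call with a gripper value outside its range is refused whole. The fingers move at their own pace and stop on an object; "force" is the grip in N (left out, the last holds). Time passes only in rows, so rows that repeat a pose let the fingers close. It gives the time, the measured TCP pose, the force, the opening and the grip force at its end, in the units of the state.
- arm.sense(): the state, without advancing time (a new reading comes with each control period).
- viewer.capture(name): name is "scene" or "top" or "wrist"; returns the picture (384x512x3 uint8, red, green, blue); there is no depth.
- viewer.calibration(name): a dict with "fx", "fy", "cx", "cy" (pixels), "k1" (the pictures are not rectified: a ray, as slopes to the right and down, at radius r is drawn at 1 + k1 r^2 times it, then the intrinsics apply), "origin" and "orientation" of the camera in the world. Camera axes: x right, y up, looking along -z (the intrinsics and any distortion apply to the point x, -y, -z); pixel columns grow to the right and rows downward; lengths in m; the calibration is good to about 2 mm. A picture is of the moment at which its call begins: read the wrist's pose just before it. calibration takes no time and is no camera call; for the wrist camera it gives the pose at the moment of the call.
- order.hand_in(): hands the job in; it is judged then, once.
Trained networks look in the newest picture that a camera, given by its name, has taken for a name from the list of things; names that differ only in an ending like _2 or _b are one class to them, and where a whole thing is asked for, a point or a joint stands for the part that bears it (a point fixed in the world has none). Each returns a list of dicts, best first, with "score" (0 to 1); they miss things now and then, are a little off and sometimes report something else, mostly with a low value. They report only what shows in the picture. A call takes as long as a camera call.
- cut_out(camera, query): "pixels" (384x512 bool, what is visible of it).
- pinpoint(camera, query): "location" ([x, y, z] in m, in world coordinates, good to about 4 mm: a listed point, or the origin of a listed thing).
The state is a dict: "clock": time; "q": joint angles; "joint_vel": joint speeds; "effort": joint torques, N m; "tool_pos": TCP position; "ee_rot": TCP orientation; "wrist_force": force on the tool from outside, world axes, zero at the start; "torque": the same for the moment, N m; "width": opening from 0.0 (shut) to 1.0 (fully open); "grasp_force": force on a finger pad.
Only numpy, scipy, OpenCV 4.12 (cv2) and the standard library are available. Lean on these libraries where they do the work, as an engineer would, in place of code of your own. Each camera call takes 0.05 s, during which the arm holds its last target. There are 200 camera calls.

### The job

Hook the white bracket's two claws into the two upper slots of the slotted post and press it down until the post's spring catch snaps out through the window in its back plate; the post's height is only roughly known, so feel for the slots and never push the bracket with more than 15 N, or the claws bend. Then stand the small beaker upright in the bracket's tray, let go, and leave the other things lying where they are.

Things in the scene. Friction and masses are not known exactly. Their poses are not given: they have to be found in the camera images.
- post_stand: Fixed stand: dark steel foot plate, 150 x 110 x 14 mm, with a clamp collar (48 mm high) that holds the slotted post. Origin: on the worktop, below the middle of the post's front face; -x points out of that face (bracket side), z up. Heights of post, slots and catch are nominal: the hand-clamped post stands up to 7 mm higher or lower; no reading shows it, feel for it.
- post_top (a point): Nominal top of the post, at its front face, 206 mm above the stand's origin (really up to 7 mm higher or lower). The post is an upright aluminium channel, 44 mm wide (y), 36 mm deep (x 0 to +36 mm), its front wall 4 mm thick, hollow behind.
- upper_slot (a point): Nominal centre of the top slot in the post's front face, (0, 0, 181.5) mm on the stand. Three slots stand one above another, 50 mm apart, each 13 mm wide (y), 31 mm tall: nominal z 66-97 mm (holds the catch), 116-147 mm and 166-197 mm (free, for the two claws), all shifted together with the post by up to 7 mm.
- lower_slot (a point): Nominal centre of the middle slot, (0, 0, 131.5) mm on the stand: takes the lower claw. Same unmeasured shift of up to 7 mm up or down.
- catch (a joint): Spring catch, a 10 mm wide steel nose in the lowest slot, 5 mm proud of the post's face, nominal z 72.5-81.5 mm: ramp on top, flat below. Value: m pushed back into the post, 0 = out, at most 0.008; spring 2.4 N at 0, 3.9 N at 5 mm. A bracket pressed down pushes it back over 2 mm; when the bracket is home it springs out (under 0.0015) through the plate's window and holds it down.
- bracket: Loose bracket, white sheet steel, 0.24 to 0.38 kg, upright on the worktop. Origin: foot of the back plate, middle of its rear face (goes against the post); +x out of the rear, as the claws point; z up. Plate 34 mm wide (y), 121 mm tall, 4 mm thick (x -4 to 0), window 16 mm wide, z 11-27 mm. Centre of mass near (-60, 0, 37) mm.
- home (a point): Nominal place of the bracket's origin when home, (0, 0, 60) mm on the stand, bracket axes parallel to the stand's; truly up to 7 mm higher or lower with the post. The claws pass the slots with the bracket 21 to 24 mm above its true home; then it goes straight down. Passing the catch takes about 4 to 10 N down, then a hard stop.
- upper_claw (a point): Tip of the upper claw, (8.5, 0, 85) mm on the bracket. Claw 9 mm thick (y); neck 7 mm tall, underside at z 106 mm, turns down behind into a hook x 5.5-11 mm, z 85-113 mm: 28 mm tall, in a slot 1.5 mm to spare above and below, 2 mm at each side. Home, the neck rests on the slot's lower edge, the hook behind the wall.
- lower_claw (a point): Tip of the lower claw, (8.5, 0, 35) mm on the bracket: the same shape 50 mm lower (neck underside at z 56 mm, hook z 35-63 mm).
- grip (a point): Middle of the web's top bar, (-52, 0, 96) mm on the bracket: pinch it from above across its 8 mm thickness (y). The bar spans x -4 to -70 mm, z 80 to 108 mm.
- tray_floor (a point): Centre of the tray's floor (its top side), (-110, 0, 4) mm on the bracket, axes as the bracket's. The tray is 84 x 84 mm outside, 78 x 78 mm inside, lip 10 mm above the floor.
- small_beaker: The smaller glass beaker, clear, 50 mm across (56 mm at the rim), 71 mm tall, 0.05 kg, standing loose on the worktop in front of the sink. Origin: centre of its underside, z up. (A larger beaker, 74 x 96 mm, stands farther back and is not wanted.)
- tape_ring: Roll of tape lying flat, 98 mm across, 25 mm high; bystander. Origin: centre of the underside.
- petri_dish: Glass petri dish, 88 mm across, 14 mm high; bystander. Origin: centre of the underside.
- tweezers: Steel forceps lying flat, 117 mm long (its y), 16 mm wide, 8 mm high; bystander. Origin: centre of the underside.

How it is judged:
On the way, in this order (a step that is already met when the one before it is completed fails the run):
1. both claws are through the two upper slots, the back plate against the post (y of bracket in the frame of post_stand between -0.004 and 0.004 m and angle between the x axis of bracket and the x axis of post_stand, either way round below 0.09 rad and angle between bracket's own z axis and vertical below 0.09 rad and x of bracket in the frame of post_stand between -0.0045 and 0.004 m and z of bracket in the frame of post_stand between 0.048 and 0.095 m), for 0.1 s.
2. the bracket is pressed down and the catch has snapped out through its window (y of bracket in the frame of post_stand between -0.004 and 0.004 m and angle between the x axis of bracket and the x axis of post_stand, either way round below 0.09 rad and angle between bracket's own z axis and vertical below 0.09 rad and x of bracket in the frame of post_stand between -0.0045 and 0.004 m and z of bracket in the frame of post_stand between 0.048 and 0.069 m and value of joint catch below 0.0015 m), for 0.2 s.
3. the small beaker stands in the tray (horizontal distance between small_beaker and tray_floor below 0.02 m and angle between small_beaker's own z axis and vertical below 0.12 rad and z of small_beaker in the frame of tray_floor between -0.003 and 0.004 m), for 0.2 s.
At the end, for the whole second after the job is handed in: Bracket in the two upper slots, square within 0.09 rad, plate within 4.5 mm of the post's face and 4 mm of its middle line, down behind the catch (origin 48 to 69 mm above the stand's; catch below 1.5 mm); small beaker upright (0.12 rad) on the tray floor within 20 mm of its centre; both at rest (all of step 2 and all of step 3 and linear speed of each of bracket, small_beaker below 0.02 m/s); the robot touches nothing.
It fails at once if before the claws are through, they are pushed against the post with more than 18 N (claws bend) (contact force between bracket and post_stand above 18 N and x of bracket in the frame of post_stand below -0.007 m).
It fails at once if until the beaker is set down, the bracket bears on the post with more than 34 N, all contacts added up (about twice a push at the grip; claws bend) (contact force between bracket and post_stand above 34 N and horizontal distance between small_beaker and tray_floor above 0.05 m).
It fails at once if the small beaker is tipped over (angle between small_beaker's own z axis and vertical above 0.7 rad).
It fails at once if the tape, petri dish or forceps are moved by more than 20 mm (distance of any of tape_ring, petri_dish, tweezers from where it was at the start of the episode above 0.02 m).
It also fails if it takes over 70 s, if anything falls off the work surface, if the arm or the gripper's body presses on something with over 40 N, if the wrist force passes 120 N, or if a joint passes its speed limit or range.

## Working session

There is one attempt and no reset: what is moved stays moved. The work goes in short steps, Python scripts to look and compute and a tool call to move; the robot and the scene stay as the last step left them, time stands still between calls to the robot, and variables do not carry over. Pictures are saved under pics/ and viewed, at most 10 in all, crops included, and the job is handed in when it is done.

Besides the shell and the picture viewer there is one more tool, called after "Request:" as a command line: name --argument value ..., lists and objects as JSON in quotes. servo_tool: Moves the arm, as the interface text tells. Its arguments: {"type":"object","properties":{"motion":{"type":"array"},"force":{"type":"number"}},"required":["motion"]}

```bash
mkdir -p pics; ls; cat > h.py <<'E'
import numpy as np, cv2
from scipy.spatial.transform import Rotation as R
from rig import arm, viewer, order, cut_out, pinpoint
def save(cam,name):
    im=viewer.capture(cam); cv2.imwrite('pics/'+name+'.png',im[:,:,::-1]); return im
E
python3 - <<'E'
from h import *
print({k:np.round(v,3).tolist() for k,v in arm.sense().items()}, arm.pinch_z)
a=save('scene','scene');b=save('top','top')
for c in ['scene','top']:
    cal=viewer.calibration(c);print(c,cal)
    for q in ['post_stand','post_top','upper_slot','home','bracket','grip','upper_claw','lower_claw','tray_floor','small_beaker','tape_ring','petri_dish','tweezers']:
        r=pinpoint(c,q);print(q,[(np.round(x['location'],4).tolist(),round(x['score'],2)) for x in r[:2]])
cv2.imwrite('pics/both.png',np.hstack([a,b])[:,:,::-1])
E
```

```text
pics
{'clock': 0.0, 'q': [1.187, 0.32, 1.566, 0.0, 1.257, -0.02], 'joint_vel': [0.001, 0.001, -0.002, -0.001, -0.001, 0.001], 'effort': [-0.002, -41.245, -23.198, 0.073, 0.046, -0.0], 'tool_pos': [0.204, 0.537, 0.213], 'ee_rot': [-0.568, -3.089, 0.003], 'wrist_force': [-0.896, 0.184, 0.119], 'torque': [0.002, 0.017, 0.027], 'grasp_force': 0.0, 'width': 1.004} 0.0188
scene {'fx': 454.44842203227495, 'fy': 454.44842203227495, 'cx': 249.0689068619403, 'cy': 187.46009766305622, 'k1': -0.062093823646783744, 'origin': array([-0.58297736, -0.9033596 ,  0.89336171]), 'orientation': array([ 0.98142744, -0.5339484 , -0.84753313])}
post_stand [([0.6454, -0.2432, 0.0025], 0.71)]
post_top [([0.6472, -0.2464, 0.2077], 0.7)]
upper_slot [([0.642, -0.2424, 0.1851], 0.97), ([0.4228, 0.0961, -0.0016], 0.37)]
home [([0.6413, -0.244, 0.0567], 0.74)]
bracket [([0.4629, -0.1784, 0.0016], 0.68)]
grip [([0.4708, -0.2316, 0.0947], 0.7)]
upper_claw [([0.4562, -0.1696, 0.0848], 0.97)]
lower_claw [([0.4602, -0.1736, 0.0334], 0.81)]
tray_floor [([0.487, -0.2877, 0.0061], 0.85)]
small_beaker [([0.4193, 0.0953, -0.
[... 401 characters left out ...]
y([ 0.16908769, -0.17373107, -1.6455937 ])}
post_stand [([0.6483, -0.2398, -0.0013], 0.97)]
post_top [([0.6415, -0.246, 0.2082], 0.94)]
upper_slot [([0.6395, -0.2419, 0.1852], 0.77)]
home [([0.6422, -0.2435, 0.0599], 0.77), ([0.465, -0.1696, 0.0859], 0.28)]
bracket [([0.4615, -0.1787, 0.001], 0.88)]
grip [([0.4725, -0.2253, 0.0923], 0.75)]
upper_claw [([0.4657, -0.1694, 0.0876], 0.68)]
lower_claw [([0.4637, -0.1718, 0.0374], 0.67), ([0.4606, -0.5158, 0.0006], 0.59)]
tray_floor [([0.4877, -0.2853, 0.0075], 0.82)]
small_beaker [([0.4209, 0.0942, 0.001], 0.73)]
tape_ring [([0.463, -0.5164, 0.0003], 0.89)]
petri_dish [([0.5803, -0.4561, -0.002], 0.96)]
tweezers [([0.417, -0.0355, 0.0033], 0.35)]
```

View pics/scene.png

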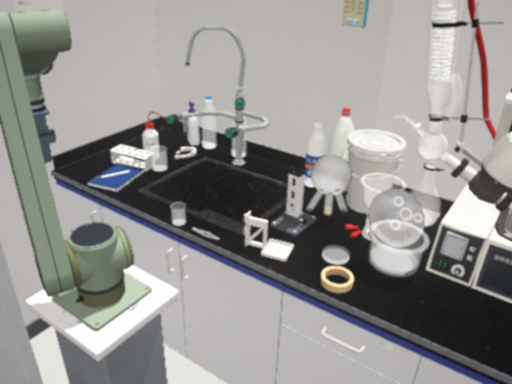

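View pics/top.png

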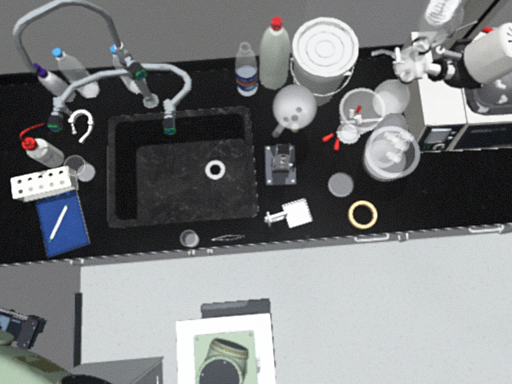

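The scene picture shows the post near (297,195), the bracket at (257,232) with its tray at (277,249), and the small beaker at (179,213). In the top picture they are at (281,163), (275,215), (297,212) and (189,238). The bracket's tray points toward -y, so it must turn about -103° to face the post.

```bash
cat >> h.py <<'E'
def go(p,yang,cmd=None):
    """delta_pos/rot units to bring TCP to p, tool down, tool y at world angle yang(deg)"""
    s=arm.sense(); Rc=R.from_rotvec(s['ee_rot']); p0=np.array(s['tool_pos'])
    y=np.array([np.cos(np.radians(yang)),np.sin(np.radians(yang)),0]); z=np.array([0,0,-1.]); x=np.cross(y,z)
    Rt=R.from_matrix(np.c_[x,y,z])
    print('dpos',np.round(Rc.inv().apply(np.array(p)-p0)/.04,3).tolist(),'rot',np.round(np.degrees((Rc.inv()*Rt).as_rotvec())/5,3).tolist())
def st():
    s=arm.sense(); M=R.from_rotvec(s['ee_rot']).as_matrix()
    print('t',round(s['clock'],2),'p',np.round(s['tool_pos'],4),'yang',round(np.degrees(np.arctan2(M[1,1],M[0,1])),2),'tilt',np.round(M[:2,2],4),'F',np.round(s['wrist_force'],2),'T',np.round(s['torque'],2),'w',round(s['width'],3),'g',round(s['grasp_force'],1),'q6',round(s['q'][5],2))
def cam(c):
    k=viewer.calibration(c); return k,np.array(k['origin']),R.from_rotvec(k['orientation'])
def proj(c,P):
    k,o,r=cam(c); v=r.inv().apply(np.atleast_2d(P)-o); a=np.c_[v[:,0],-v[:,1]]/-v[:,2:]
    a=a*(1+k['k1']*(a**2).sum(1,keepdims=True)); return a*[k['fx'],k['fy']]+[k['cx'],k['cy']]
def back(c,uv,zw):
    k,o,r=cam(c); d=(np.atleast_2d(uv)-[k['cx'],k['cy']])/[k['fx'],k['fy']]; a=d.copy()
    for _ in range(20): a=d/(1+k['k1']*(a**2).sum(1,keepdims=True))
    v=r.apply(np.c_[a[:,0],-a[:,1],-np.ones(len(a))]); return o+v*((zw-o[2])/v[:,2])[:,None]
E
python3 - <<'E'
from h import *
st(); k,o,r=cam('wrist'); s=arm.sense(); Rc=R.from_rotvec(s['ee_rot'])
print('cam in tool',Rc.inv().apply(o-s['tool_pos']),'look',Rc.inv().apply(r.apply([0,0,-1])),'up',Rc.inv().apply(r.apply([0,1,0])),k['fx'])
viewer.capture('top')
m=cut_out('top','post_stand')[0]['pixels'].astype(np.uint8)
c=max(cv2.findContours(m,0,1)[0],key=cv2.contourArea)[:,0]
w=back('top',c,0.014)[:,:2]; print('rect',cv2.minAreaRect((w*1000).astype(np.float32)))
go([.4725,-.2287,.30],13.3)
E
```

```text
t 1.4 p [0.2046 0.5374 0.214 ] yang 69.16 tilt [0.     0.0001] F [ 0.09 -0.23  0.38] T [ 0.01  0.   -0.03] w 1.0 g 0.0 q6 -0.02
cam in tool [ 0.06893647  0.00068169 -0.16928733] look [-0.2413984  0.0011637  0.9704254] up [0.97042585 0.00099625 0.24139732] 274.7161838661476
rect ((670.8020629882812, -242.46746826171875), (113.5647964477539, 160.75572204589844), 86.54857635498047)
dpos [-13.074, -15.516, -2.152] rot [0.001, -0.0, 11.171]
```

Request:
servo_tool --motion '[{"delta_pos": [0,0,-2.9],"rot": [0,0,0],"claw": 0},{"delta_pos": [0,0,-2.9],"rot": [0,0,0],"claw": 0},{"delta_pos": [-14.52,-15.27,-2.9],"rot": [0,0,11.17],"claw": 0},{"delta_pos": [-14.52,-15.27,-2.9],"rot": [0,0,11.17],"claw": 0},{"delta_pos": [-14.52,-15.27,-2.9],"rot": [0,0,11.17],"claw": 0},{"delta_pos": [-14.52,-15.27,-2.9],"rot": [0,0,11.17],"claw": 0},{"delta_pos": [-14.52,-15.27,-2.9],"rot": [0,0,11.17],"claw": 0},{"delta_pos": [-14.52,-15.27,-2.9],"rot": [0,0,11.17],"claw": 0},{"delta_pos": [-14.52,-15.27,-2.9],"rot": [0,0,11.17],"claw": 0},{"delta_pos": [-14.52,-15.27,-2.9],"rot": [0,0,11.17],"claw": 0},{"delta_pos": [-14.52,-15.27,-2.9],"rot": [0,0,11.17],"claw": 0},{"delta_pos": [-14.52,-15.27,-2.9],"rot": [0,0,11.17],"claw": 0},{"delta_pos": [-14.52,-15.27,-2.9],"rot": [0,0,11.17],"claw": 0},{"delta_pos": [-14.52,-15.27,-2.9],"rot": [0,0,11.17],"claw": 0},{"delta_pos": [-14.52,-15.27,-2.9],"rot": [0,0,11.17],"claw": 0},{"delta_pos": [-14.52,-15.27,-2.9],"rot": [0,0,11.17],"claw": 0},{"delta_pos": [-14.52,-15.27,-2.9],"rot": [0,0,11.17],"claw": 0},{"delta_pos": [-14.52,-15.27,-2.9],"rot": [0,0,11.17],"claw": 0},{"delta_pos": [-14.52,-15.27,-2.9],"rot": [0,0,11.17],"claw": 0},{"delta_pos": [-14.52,-15.27,-2.9],"rot": [0,0,11.17],"claw": 0}]'

```text
clock: 3.17
tool_pos: [0.4943, -0.1561, 0.3266]
ee_rot: [1.95, 2.463, 0.001]
wrist_force: [0.4, -0.2, 0.9]
width: 0.998
grasp_force: 0.0
```

```bash
python3 - <<'E'
from h import *
st(); go([.53,-.24,.33],13.3)
E
```

```text
t 3.17 p [ 0.4943 -0.1561  0.3266] yang 13.27 tilt [0.0006 0.0001] F [ 0.4  -0.16  0.94] T [-0.1   0.01 -0.01] w 0.998 g 0.0 q6 -0.56
dpos [-2.246, 0.389, -0.086] rot [0.007, 0.0, -0.006]
```

Request:
servo_tool --motion '[{"delta_pos": [-2.25,0.39,-0.09],"rot": [0,0,0],"claw": 0},{"delta_pos": [-2.25,0.39,-0.09],"rot": [0,0,0],"claw": 0},{"delta_pos": [-2.25,0.39,-0.09],"rot": [0,0,0],"claw": 0},{"delta_pos": [-2.25,0.39,-0.09],"rot": [0,0,0],"claw": 0},{"delta_pos": [-2.25,0.39,-0.09],"rot": [0,0,0],"claw": 0}]'

```text
clock: 3.58
tool_pos: [0.5295, -0.2375, 0.3294]
ee_rot: [-1.949, -2.462, -0.001]
wrist_force: [-0.0, 0.1, -0.7]
width: 1.001
grasp_force: 0.0
```

```bash
python3 - <<'E'
from h import *
st(); a=save('wrist','w1')
for q in ['post_stand','post_top','upper_slot','lower_slot','home','bracket','grip','upper_claw','lower_claw','tray_floor']:
    r=pinpoint('wrist',q);print(q,[(np.round(x['location'],4).tolist(),round(x['score'],2)) for x in r[:2]])
for q in ['post_stand','bracket']:
    m=cut_out('wrist',q)[0]['pixels']; np.save(q+'_m.npy',m)
cv2.imwrite('pics/w1b.png',cv2.resize(a,(768,576),interpolation=cv2.INTER_CUBIC)[:,:,::-1])
st()
E
```

```text
t 3.58 p [ 0.5295 -0.2375  0.3294] yang 13.27 tilt [-0.0012  0.0015] F [-0.01  0.06 -0.68] T [-0.08  0.1   0.01] w 1.001 g 0.0 q6 -0.67
post_stand [([0.6436, -0.2374, 0.0016], 0.72)]
post_top [([0.6426, -0.2447, 0.2079], 0.98)]
upper_slot [([0.6386, -0.2425, 0.1828], 0.62), ([0.6437, -0.2469, 0.1289], 0.32)]
lower_slot [([0.6424, -0.245, 0.1306], 0.62)]
home [([0.6438, -0.2448, 0.0581], 0.58)]
bracket [([0.4647, -0.1771, 0.0011], 0.58), ([0.4877, -0.2918, 0.0052], 0.32)]
grip [([0.4699, -0.2277, 0.0966], 0.96), ([0.4635, -0.1707, 0.0338], 0.38)]
upper_claw [([0.4559, -0.1752, 0.0826], 0.73)]
lower_claw [([0.4624, -0.17, 0.0328], 0.92), ([0.4617, -0.1718, 0.0836], 0.69)]
tray_floor [([0.6412, -0.2422, 0.2066], 0.64), ([0.4853, -0.2889, 0.0046], 0.59)]Traceback (most recent call last):
  File "<stdin>", line 6, in <module>
IndexError: list index out of range
```

```bash
python3 - <<'E'
import cv2
a=cv2.imread('pics/w1.png');cv2.imwrite('pics/w1b.png',cv2.resize(a,(768,576),interpolation=cv2.INTER_CUBIC))
E
```

```text
(no output)
```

View pics/w1b.png

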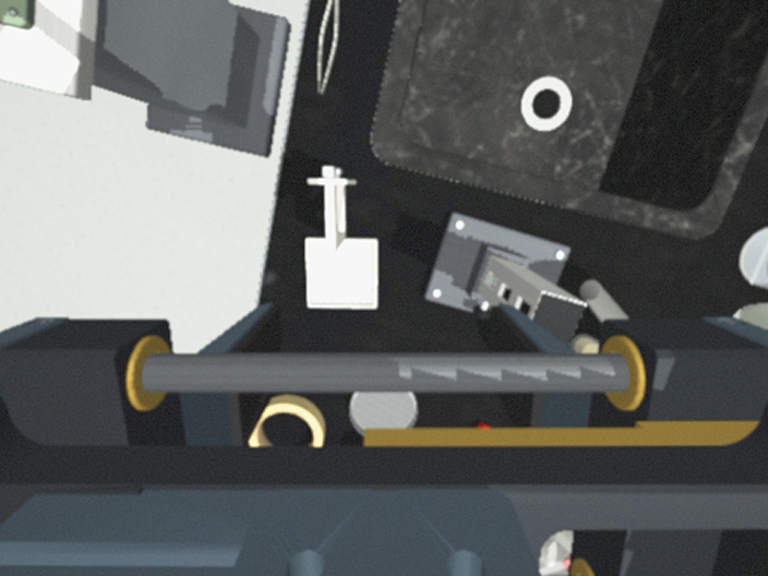

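The wrist picture (768 wide) shows the bracket plate at (307–355,182) and its tray corners at (306,240), (378,238), (378,308) and (306,308). The stand's foot corners are at (455,213), (570,250) and (428,300), and the post top is near (560,300). I'll fit the yaw angles from these.

```bash
python3 - <<'E'
from h import *
g=cv2.imread('pics/w1.png',0)
def sub(p): 
    p=np.array(p,np.float32)/1.5-.17
    return cv2.cornerSubPix(g,p.reshape(-1,1,2).copy(),(3,3),(-1,-1),(3,30,.01))[:,0]
s=sub([(455,213),(570,250),(428,300)]);w=back('wrist',s,.014)[:,:2]
print(s.round(1).tolist(),w.round(4).tolist())
for a,b in((0,1),(2,0)):
    d=w[b]-w[a];print('stand',np.hypot(*d),np.degrees(np.arctan2(d[1],d[0])))
s=sub([(306,240),(378,238),(378,308),(306,308)]);w=back('wrist',s,.014)[:,:2]
print(s.round(1).tolist(),w.round(4).tolist(),w.mean(0))
for a,b in((0,1),(2,1),(3,2),(3,0)):
    d=w[b]-w[a];print('tray',np.hypot(*d),np.degrees(np.arctan2(d[1],d[0])))
# lines on post/foot
l=cv2.createLineSegmentDetector().detect(g)[0][:,0]
for q in l:
    L=np.hypot(q[2]-q[0],q[3]-q[1])
    if L>12 and 280<q[0]<400 and 135<q[1]<215:
        for z in (.014,.206):
            w=back('wrist',q.reshape(2,2),z)[:,:2];d=w[1]-w[0]
            print(q.round(1).tolist(),z,w.round(3).tolist(),round(np.hypot(*d),3),round(np.degrees(np.arctan2(d[1],d[0])),1))
# predicted stand projections with candidate pose
for yaw in (-5,-3,0):
    Rz=R.from_euler('z',yaw,degrees=True);P=Rz.apply([[0,22,.206e3],[0,-22,206],[36,22,206],[0,0,181.5],[0,0,131.5]])/1000+[.6425,-.244,0]
    print(yaw,(proj('wrist',P)*1.5).round(0).tolist())
E
```

```text
[[301.5, 141.39999389648438], [380.0, 165.10000610351562], [282.79998779296875, 198.1999969482422]] [[0.5972, -0.1848], [0.7448, -0.1927], [0.5914, -0.2919]]
stand 0.14780058246575134 -3.050490981423581
stand 0.10723326227742627 86.90802009639489
[[203.1999969482422, 158.3000030517578], [251.10000610351562, 158.89999389648438], [250.6999969482422, 205.3000030517578], [204.60000610351562, 204.60000610351562]] [[0.4359, -0.2531], [0.5186, -0.2347], [0.5372, -0.3187], [0.4542, -0.3368]] [ 0.4864695  -0.28583625]
tray 0.08474917957525313 12.553113110176856
tray 0.0859621893809375 102.4461375515502
tray 0.08493319028588911 12.329191647929118
tray 0.0856307977285774 102.3230349719224
[360.70001220703125, 195.3000030517578, 389.5, 203.89999389648438] 0.014 [[0.729, -0.254], [0.786, -0.257]] 0.057 -3.4
[360.70001220703125, 195.3000030517578, 389.5, 203.89999389648438] 0.206 [[0.644, -0.221], [0.678, -0.223]] 0.035 -3.4
[389.6000061035156, 201.5, 377.8999938964844, 194.6999969482422] 0.014 [[0.785, -0.253], [0.759, -0.245]] 0.026 164.1
[389.6000061035156, 201.5, 377.8999938964844, 194.6999969
[... 4420 characters left out ...]
0.014 [[0.688, -0.284], [0.754, -0.325]] 0.078 -32.2
[334.3999938964844, 205.60000610351562, 361.29998779296875, 233.6999969482422] 0.206 [[0.619, -0.239], [0.659, -0.264]] 0.047 -32.2
[329.70001220703125, 172.60000610351562, 358.20001220703125, 191.6999969482422] 0.014 [[0.661, -0.226], [0.722, -0.248]] 0.065 -19.7
[329.70001220703125, 172.60000610351562, 358.20001220703125, 191.6999969482422] 0.206 [[0.603, -0.204], [0.64, -0.218]] 0.039 -19.7
-5 [[542.0, 295.0], [519.0, 347.0], [586.0, 309.0], [520.0, 312.0], [502.0, 295.0]]
-3 [[541.0, 294.0], [519.0, 348.0], [586.0, 307.0], [520.0, 312.0], [502.0, 295.0]]
0 [[539.0, 294.0], [521.0, 348.0], [585.0, 305.0], [520.0, 312.0], [502.0, 295.0]]
```

```bash
python3 - <<'E'
from h import *
st(); go([.473,-.229,.17],12.4);go([.473,-.229,.077],12.4)
E
```

```text
t 4.18 p [ 0.5299 -0.2377  0.33  ] yang 13.32 tilt [0.0002 0.    ] F [-0.05 -0.07  0.25] T [-0.1   0.   -0.01] w 1.0 g 0.0 q6 -0.67
dpos [0.54, -1.334, 4.0] rot [0.002, 0.0, 0.184]
dpos [0.54, -1.334, 6.325] rot [0.002, 0.0, 0.184]
```

Request:
servo_tool --motion '[{"delta_pos": [0.54,-1.33,2],"rot": [0,0,0.18],"claw": 0},{"delta_pos": [0.54,-1.33,4],"rot": [0,0,0.18],"claw": 0},{"delta_pos": [0.54,-1.33,4],"rot": [0,0,0.18],"claw": 0},{"delta_pos": [0.54,-1.33,4],"rot": [0,0,0.18],"claw": 0},{"delta_pos": [0.54,-1.33,4],"rot": [0,0,0.18],"claw": 0},{"delta_pos": [0.54,-1.33,4.8],"rot": [0,0,0.18],"claw": 0},{"delta_pos": [0.54,-1.33,5.6],"rot": [0,0,0.18],"claw": 0},{"delta_pos": [0.54,-1.33,6.33],"rot": [0,0,0.18],"claw": 0},{"delta_pos": [0.54,-1.33,6.33],"rot": [0,0,0.18],"claw": 0},{"delta_pos": [0.54,-1.33,6.33],"rot": [0,0,0.18],"claw": 0},{"delta_pos": [0.54,-1.33,6.33],"rot": [0,0,0.18],"claw": 0.5},{"delta_pos": [0.54,-1.33,6.33],"rot": [0,0,0.18],"claw": 0.75},{"delta_pos": [0.54,-1.33,6.33],"rot": [0,0,0.18],"claw": 0.85},{"delta_pos": [0.54,-1.33,6.33],"rot": [0,0,0.18],"claw": 1},{"delta_pos": [0.54,-1.33,6.33],"rot": [0,0,0.18],"claw": 1},{"delta_pos": [0.54,-1.33,6.33],"rot": [0,0,0.18],"claw": 1},{"delta_pos": [0.54,-1.33,6.33],"rot": [0,0,0.18],"claw": 1},{"delta_pos": [0.54,-1.33,6.33],"rot": [0,0,0.18],"claw": 1}]' --force 45

```text
clock: 5.68
tool_pos: [0.4731, -0.2291, 0.0768]
ee_rot: [-1.968, -2.448, -0.0]
wrist_force: [0.4, -0.4, 0.8]
width: 0.448
grasp_force: 0.0
```

```bash
python3 - <<'E'
from h import *
st()
E
```

```text
t 5.68 p [ 0.4731 -0.2291  0.0768] yang 12.4 tilt [0.     0.0001] F [ 0.36 -0.38  0.75] T [-0.04  0.02 -0.02] w 0.448 g 0.0 q6 -0.69
```

Still closing.

Request:
servo_tool --motion '[{"delta_pos": [0,0,0],"rot": [0,0,0],"claw": 1},{"delta_pos": [0,0,0],"rot": [0,0,0],"claw": 1},{"delta_pos": [0,0,0],"rot": [0,0,0],"claw": 1},{"delta_pos": [0,0,0],"rot": [0,0,0],"claw": 1},{"delta_pos": [0,0,0],"rot": [0,0,0],"claw": 1},{"delta_pos": [0,0,0],"rot": [0,0,0],"claw": 1},{"delta_pos": [0,0,0],"rot": [0,0,0],"claw": 1},{"delta_pos": [0,0,0],"rot": [0,0,0],"claw": 1},{"delta_pos": [0,0,0],"rot": [0,0,0],"claw": 1},{"delta_pos": [0,0,0],"rot": [0,0,0],"claw": 1},{"delta_pos": [0,0,0],"rot": [0,0,0],"claw": 1},{"delta_pos": [0,0,0],"rot": [0,0,0],"claw": 1}]' --force 45

```text
clock: 6.68
tool_pos: [0.4732, -0.2291, 0.0767]
ee_rot: [1.968, 2.448, 0.0]
wrist_force: [0.9, 0.8, -0.6]
width: 0.087
grasp_force: 45.0
```

```bash
python3 - <<'E'
from h import *
st(); viewer.capture('wrist'); viewer.capture('scene'); viewer.capture('top')
for c in('wrist','scene','top'):
  for q in ['bracket','grip','upper_claw','lower_claw','tray_floor']:
    r=pinpoint(c,q);print(c,q,[(np.round(x['location'],4).tolist(),round(x['score'],2)) for x in r[:1]])
E
```

```text
t 6.68 p [ 0.4732 -0.2291  0.0767] yang 12.41 tilt [0.0001 0.0001] F [ 0.87  0.76 -0.59] T [-0.1  -0.05  0.01] w 0.087 g 45.0 q6 -0.69
wrist bracket [([0.4637, -0.1776, 0.0006], 0.75)]
wrist grip [([0.4697, -0.2314, 0.0977], 0.75)]
wrist upper_claw [([0.4639, -0.1745, 0.0842], 0.74)]
wrist lower_claw [([0.4616, -0.1688, 0.0323], 0.87)]
wrist tray_floor []
scene bracket [([0.465, -0.1814, 0.0011], 0.97)]
scene grip [([0.4752, -0.23, 0.093], 0.9)]
scene upper_claw [([0.4557, -0.1702, 0.0859], 0.66)]
scene lower_claw [([0.4583, -0.1745, 0.0363], 0.66)]
scene tray_floor [([0.4881, -0.2846, 0.0015], 0.9)]
top bracket []
top grip []
top upper_claw []
top lower_claw []
top tray_floor [([0.4847, -0.2876, 0.0044], 0.41)]
```

```bash
python3 - <<'E'
from h import *
go([.5616,-.2382,.169],-93.05)
E
```

```text
dpos [-0.697, 2.113, -2.309] rot [-0.003, -0.0, 21.091]
```

Request:
servo_tool --motion '[{"delta_pos": [0,0,-0.5],"rot": [0,0,0],"claw": 1},{"delta_pos": [0,0,-1.2],"rot": [0,0,0],"claw": 1},{"delta_pos": [0,0,-2],"rot": [0,0,1.4],"claw": 1},{"delta_pos": [0,0,-2.31],"rot": [0,0,2.8],"claw": 1},{"delta_pos": [0,0,-2.31],"rot": [0,0,4.2],"claw": 1},{"delta_pos": [0,0,-2.31],"rot": [0,0,5.6],"claw": 1},{"delta_pos": [0,0,-2.31],"rot": [0,0,7],"claw": 1},{"delta_pos": [0,0,-2.31],"rot": [0,0,8.4],"claw": 1},{"delta_pos": [0,0,-2.31],"rot": [0,0,9.8],"claw": 1},{"delta_pos": [0,0,-2.31],"rot": [0,0,11.2],"claw": 1},{"delta_pos": [0,0,-2.31],"rot": [0,0,12.6],"claw": 1},{"delta_pos": [0,0,-2.31],"rot": [0,0,14],"claw": 1},{"delta_pos": [0,0,-2.31],"rot": [0,0,15.4],"claw": 1},{"delta_pos": [0,0,-2.31],"rot": [0,0,16.8],"claw": 1},{"delta_pos": [-0.1,0.4,-2.31],"rot": [0,0,18.2],"claw": 1},{"delta_pos": [-0.3,0.9,-2.31],"rot": [0,0,19.6],"claw": 1},{"delta_pos": [-0.5,1.5,-2.31],"rot": [0,0,20.6],"claw": 1},{"delta_pos": [-0.7,2.11,-2.31],"rot": [0,0,21.09],"claw": 1},{"delta_pos": [-0.7,2.11,-2.31],"rot": [0,0,21.09],"claw": 1},{"delta_pos": [-0.7,2.11,-2.31],"rot": [0,0,21.09],"claw": 1}]'

```text
clock: 9.25
tool_pos: [0.5618, -0.2381, 0.168]
ee_rot: [-3.14, 0.082, 0.003]
wrist_force: [-0.7, 0.8, -2.9]
width: 0.085
grasp_force: 45.0
```

```bash
python3 - <<'E'
from h import *
st(); a=save('wrist','w2'); b=save('scene','s2'); t=save('top','t2')
for c in('wrist','scene','top'):
  for q in ['bracket','upper_claw','lower_claw','tray_floor','post_top','upper_slot','lower_slot','home','post_stand']:
    r=pinpoint(c,q);print(c,q,[(np.round(x['location'],4).tolist(),round(x['score'],2)) for x in r[:1]])
u=proj('scene',[[.62,-.24,.14]])[0].astype(int);print(u)
uw=proj('wrist',[[.64,-.24,.18]])[0].astype(int);print(uw)
s=cv2.resize(b[u[1]-55:u[1]+55,u[0]-70:u[0]+70],(700,550),interpolation=3)
cv2.imwrite('pics/s2c.png',s[:,:,::-1])
cv2.imwrite('pics/w2b.png',cv2.resize(a,(768,576),interpolation=3)[:,:,::-1])
st()
E
```

```text
t 9.25 p [ 0.5618 -0.2381  0.168 ] yang -92.98 tilt [-0.002   0.0009] F [-0.73  0.76 -2.86] T [-0.02  0.16  0.02] w 0.085 g 45.0 q6 1.2
wrist bracket [([0.612, -0.2378, 0.0947], 0.67)]
wrist upper_claw [([0.6183, -0.2412, 0.1771], 0.6)]
wrist lower_claw [([0.6216, -0.2393, 0.1245], 0.9)]
wrist tray_floor []
wrist post_top [([0.6419, -0.2441, 0.2079], 0.6)]
wrist upper_slot [([0.6429, -0.2398, 0.1855], 0.71)]
wrist lower_slot [([0.6468, -0.2468, 0.1313], 0.63)]
wrist home [([0.6433, -0.2464, 0.058], 0.56)]
wrist post_stand []
scene bracket [([0.6112, -0.2412, 0.0911], 0.79)]
scene upper_claw [([0.6162, -0.2394, 0.1744], 0.78)]
scene lower_claw [([0.6165, -0.2453, 0.1264], 0.7)]
scene tray_floor [([0.4988, -0.2312, 0.0964], 0.58)]
scene post_top [([0.6456, -0.2438, 0.2027], 0.87)]
scene upper_slot [([0.6424, -0.2452, 0.1793], 0.89)]
scene lower_slot [([0.6419, -0.2415, 0.1314], 0.57)]
scene home [([0.6433, -0.2436, 0.0583], 0.6)]
scene post_stand [([0.643, -0.2424, 0.0015], 0.9)]
top bracket []
top upper_claw []
top lower_claw []
top tray_floor []
top post_top []
top upper_slot []
top lower_slot []
top home []
top post_stand []
[287 194]
[254  99]
t 10.75 p [ 0.5616 -0.2384  0.1691] yang -93.04 tilt [-0.      0.0001] F [-0.63 -0.28 -3.  ] T [-0.05  0.09 -0.03] w 0.088 g 45.0 q6 1.2
```

View pics/w2b.png

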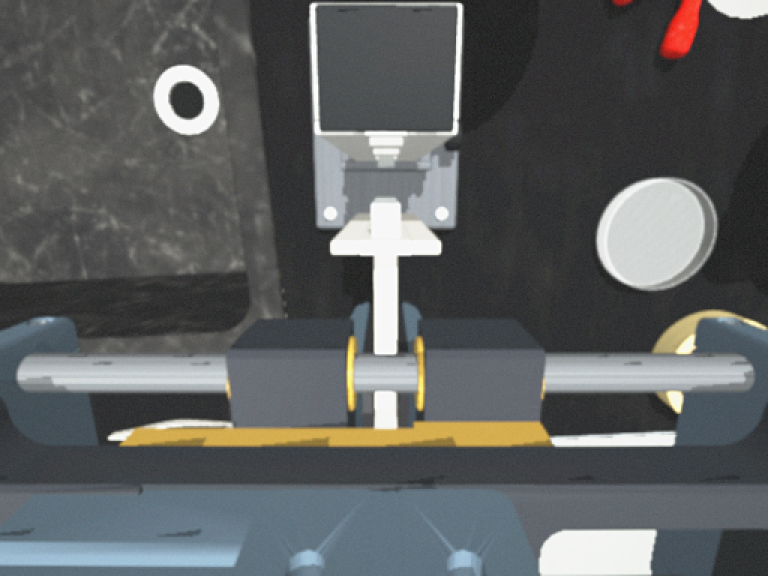

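View pics/s2c.png

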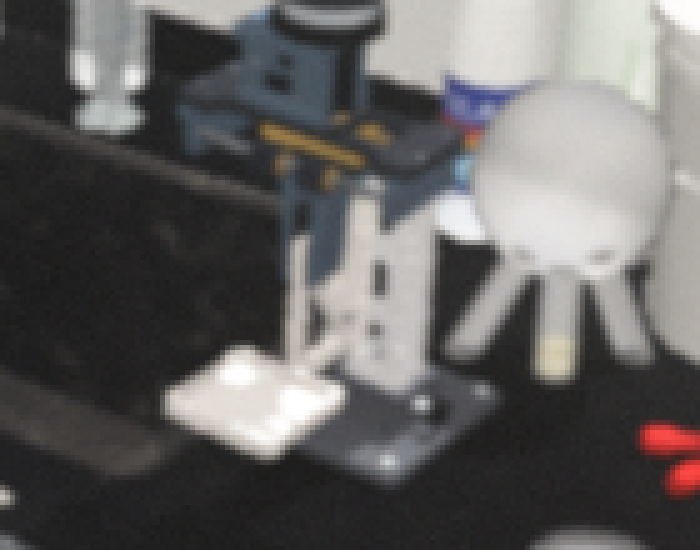

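The wrist picture (768 wide) shows the open post top with corners near (312,3), (462,3), (317,133) and (459,133). The bracket plate spans columns 330–441 at row 245, and the upper claw columns 371–400, so they nearly line up. The scene crop shows the bracket level in front of the post.

```bash
python3 - <<'E'
from h import *
a=cv2.imread('pics/w2.png').astype(float)
g=cv2.GaussianBlur(a.mean(2),(3,3),0)
def edges(row,lo,hi,th=12):
    r=g[row-1:row+2].mean(0); d=np.gradient(r); out=[]
    for i in range(lo,hi):
        if abs(d[i])>th and abs(d[i])>=abs(d[i-1]) and abs(d[i])>abs(d[i+1]):
            den=abs(d[i-1])-2*abs(d[i])+abs(d[i+1]); out.append((round(i+.5*(abs(d[i-1])-abs(d[i+1]))/den,2),int(d[i])))
    return out
for row in (10,30,50,70,80,86): print(row,edges(row,190,330))
for row in (136,140,150,160,164,180,195): print(row,edges(row,190,330))
s=arm.sense();T=R.from_rotvec(s['ee_rot'])
def tl(uv,z): return np.round(T.inv().apply(back('wrist',uv,z)-s['tool_pos'])*1000,2).tolist()
for z in (.199,.206,.213):
    for row in (10,80): 
        e=edges(row,190,330); print(z,row,tl([[e[0][0],row],[e[-1][0],row]],z))
for row,z in((136,.2055),(140,.2055),(164,.2135)):
    e=edges(row,190,330); print(row,z,tl([[x[0],row] for x in e],z))
E
```

```text
10 [(np.float64(205.99), 74), (np.float64(210.05), -62), (np.float64(304.55), 59), (np.float64(308.1), -75)]
30 [(np.float64(206.42), 60), (np.float64(210.88), -64), (np.float64(303.59), 61), (np.float64(307.56), -66)]
50 [(np.float64(207.32), 60), (np.float64(211.45), -57), (np.float64(302.76), 65), (np.float64(306.81), -72)]
70 [(np.float64(208.05), 63), (np.float64(212.09), -62), (np.float64(301.95), 66), (np.float64(305.86), -68)]
80 [(np.float64(208.53), 52), (np.float64(212.43), -54), (np.float64(301.71), 61), (np.float64(305.07), -66)]
86 [(np.float64(208.57), 63), (np.float64(213.17), -51), (np.float64(301.12), 55), (np.float64(305.07), -66)]
136 [(np.float64(210.23), 38), (np.float64(229.9), -17), (np.float64(246.65), 39), (np.float64(266.67), -40), (np.float64(271.65), 17), (np.float64(303.79), -38)]
140 [(np.float64(210.49), 37), (np.float64(215.88), 23), (np.float64(223.8), -21), (np.float64(230.0), -18), (np.float64(246.32), 43), (np.float64(266.87), -44), (np.float64(270.67), 14), (np.float64(290.11), 23), (np.float64(298.05), -22), (np.float64(303.69), -37)]
150 [(np.f
[... 427 characters left out ...]
85.89, 21.8, -29.9]]
0.206 10 [[113.14, -22.92, -36.9], [113.09, 20.82, -36.9]]
0.206 80 [[84.95, -23.0, -36.9], [84.91, 20.66, -36.9]]
0.213 10 [[110.67, -21.76, -43.9], [110.63, 19.66, -43.9]]
0.213 80 [[83.97, -21.84, -43.9], [83.94, 19.51, -43.9]]
136 0.2055 [[60.02, -23.33, -36.4], [60.01, -13.97, -36.4], [60.0, -6.01, -36.4], [60.0, 3.51, -36.4], [60.0, 5.87, -36.4], [59.99, 21.15, -36.4]]
140 0.2055 [[58.14, -23.28, -36.4], [58.14, -20.71, -36.4], [58.14, -16.93, -36.4], [58.13, -13.97, -36.4], [58.13, -6.18, -36.4], [58.12, 3.62, -36.4], [58.12, 5.43, -36.4], [58.12, 14.7, -36.4], [58.12, 18.49, -36.4], [58.12, 21.18, -36.4]]
164 0.2135 [[47.81, -18.28, -44.4], [47.79, 15.83, -44.4]]
```

Request:
servo_tool --motion '[{"delta_pos": [0,0,0.27],"rot": [0,0,0],"claw": 1},{"delta_pos": [0.2,0,0.27],"rot": [0,0,0],"claw": 1},{"delta_pos": [0.38,0,0.27],"rot": [0,0,0],"claw": 1},{"delta_pos": [0.4,0,0.27],"rot": [0,0,0],"claw": 1},{"delta_pos": [0.42,0,0.27],"rot": [0,0,0],"claw": 1},{"delta_pos": [0.44,0,0.27],"rot": [0,0,0],"claw": 1},{"delta_pos": [0.46,0,0.27],"rot": [0,0,0],"claw": 1},{"delta_pos": [0.475,0,0.27],"rot": [0,0,0],"claw": 1},{"delta_pos": [0.49,0,0.27],"rot": [0,0,0],"claw": 1},{"delta_pos": [0.49,0,0.27],"rot": [0,0,0],"claw": 1},{"delta_pos": [0.49,0,0.27],"rot": [0,0,0],"claw": 1}]'

```text
clock: 11.67
tool_pos: [0.5811, -0.2394, 0.1584]
ee_rot: [-3.14, 0.084, -0.0]
wrist_force: [0.8, 0.2, -2.0]
width: 0.081
grasp_force: 45.0
```

```bash
python3 -c "
from h import *
st()"
```

```text
t 11.67 p [ 0.5811 -0.2394  0.1584] yang -93.05 tilt [0.     0.0001] F [ 0.77  0.17 -2.04] T [-0.02  0.08 -0.02] w 0.081 g 45.0 q6 1.21
```

Request:
servo_tool --motion '[{"delta_pos": [0.012,0,0],"rot": [0,0,0],"claw": 1},{"delta_pos": [0.024,0,0],"rot": [0,0,0],"claw": 1},{"delta_pos": [0.036,0,0],"rot": [0,0,0],"claw": 1},{"delta_pos": [0.05,0,0],"rot": [0,0,0],"claw": 1},{"delta_pos": [0.05,0,0],"rot": [0,0,0],"claw": 1},{"delta_pos": [0.05,0,0],"rot": [0,0,0],"claw": 1}]'

```text
clock: 12.17
tool_pos: [0.5832, -0.2395, 0.1582]
ee_rot: [-3.14, 0.083, 0.0]
wrist_force: [0.2, 0.3, -3.5]
width: 0.085
grasp_force: 45.0
```

```bash
python3 -c "
from h import *
st()"
```

```text
t 12.17 p [ 0.5832 -0.2395  0.1582] yang -93.04 tilt [-0.      0.0002] F [ 0.23  0.32 -3.47] T [-0.01  0.09  0.02] w 0.085 g 45.0 q6 1.22
```

No contact at 21.5 mm, so I'll keep advancing.

Request:
servo_tool --motion '[{"delta_pos": [0.012,0,0],"rot": [0,0,0],"claw": 1},{"delta_pos": [0.024,0,0],"rot": [0,0,0],"claw": 1},{"delta_pos": [0.036,0,0],"rot": [0,0,0],"claw": 1},{"delta_pos": [0.05,0,0],"rot": [0,0,0],"claw": 1},{"delta_pos": [0.05,0,0],"rot": [0,0,0],"claw": 1},{"delta_pos": [0.05,0,0],"rot": [0,0,0],"claw": 1}]'

```text
clock: 12.67
tool_pos: [0.5852, -0.2396, 0.1583]
ee_rot: [-3.14, 0.083, 0.0]
wrist_force: [-0.9, 0.1, -2.5]
width: 0.087
grasp_force: 45.0
```

```bash
python3 -c "
from h import *
st()"
```

```text
t 12.67 p [ 0.5852 -0.2396  0.1583] yang -93.04 tilt [-0.      0.0001] F [-0.87  0.1  -2.5 ] T [-0.02  0.17 -0.03] w 0.087 g 45.0 q6 1.22
```

Request:
servo_tool --motion '[{"delta_pos": [0.012,0,0],"rot": [0,0,0],"claw": 1},{"delta_pos": [0.024,0,0],"rot": [0,0,0],"claw": 1},{"delta_pos": [0.036,0,0],"rot": [0,0,0],"claw": 1},{"delta_pos": [0.036,0,0],"rot": [0,0,0],"claw": 1},{"delta_pos": [0.036,0,0],"rot": [0,0,0],"claw": 1}]'

```text
clock: 13.08
tool_pos: [0.5866, -0.2397, 0.1583]
ee_rot: [-3.14, 0.083, -0.0]
wrist_force: [-0.7, -0.6, -2.1]
width: 0.087
grasp_force: 45.0
```

```bash
python3 -c "
from h import *
st()"
```

```text
t 13.08 p [ 0.5866 -0.2397  0.1583] yang -93.04 tilt [0.     0.0001] F [-0.66 -0.63 -2.13] T [-0.01  0.11  0.06] w 0.087 g 45.0 q6 1.22
```

Still free, with the tips about 6 mm past the estimated face, so the claws are probably in the slots. Advancing.

Request:
servo_tool --motion '[{"delta_pos": [0.02,0,0],"rot": [0,0,0],"claw": 1},{"delta_pos": [0.04,0,0],"rot": [0,0,0],"claw": 1},{"delta_pos": [0.06,0,0],"rot": [0,0,0],"claw": 1},{"delta_pos": [0.075,0,0],"rot": [0,0,0],"claw": 1},{"delta_pos": [0.075,0,0],"rot": [0,0,0],"claw": 1},{"delta_pos": [0.075,0,0],"rot": [0,0,0],"claw": 1}]'

```text
clock: 13.58
tool_pos: [0.5896, -0.2398, 0.1583]
ee_rot: [-3.14, 0.083, 0.0]
wrist_force: [-0.5, 0.8, -3.1]
width: 0.083
grasp_force: 45.0
```

```bash
python3 -c "
from h import *
st()"
```

```text
t 13.58 p [ 0.5896 -0.2398  0.1583] yang -93.04 tilt [-0.      0.0001] F [-0.45  0.82 -3.07] T [-0.01  0.12  0.01] w 0.083 g 45.0 q6 1.22
```

Request:
servo_tool --motion '[{"delta_pos": [0.01,0,0],"rot": [0,0,0],"claw": 1},{"delta_pos": [0.02,0,0],"rot": [0,0,0],"claw": 1},{"delta_pos": [0.03,0,0],"rot": [0,0,0],"claw": 1},{"delta_pos": [0.04,0,0],"rot": [0,0,0],"claw": 1},{"delta_pos": [0.05,0,0],"rot": [0,0,0],"claw": 1},{"delta_pos": [0.05,0,0],"rot": [0,0,0],"claw": 1},{"delta_pos": [0.05,0,0],"rot": [0,0,0],"claw": 1}]'

```text
clock: 14.17
tool_pos: [0.5916, -0.2399, 0.1583]
ee_rot: [-3.14, 0.083, 0.0]
wrist_force: [0.8, 0.4, -3.0]
width: 0.083
grasp_force: 45.0
```

```bash
python3 -c "
from h import *
st()"
```

```text
t 14.17 p [ 0.5916 -0.2399  0.1583] yang -93.04 tilt [-0.      0.0001] F [ 0.76  0.42 -3.02] T [-0.02  0.11  0.04] w 0.083 g 45.0 q6 1.22
```

Request:
servo_tool --motion '[{"delta_pos": [0.01,0,0],"rot": [0,0,0],"claw": 1},{"delta_pos": [0.02,0,0],"rot": [0,0,0],"claw": 1},{"delta_pos": [0.03,0,0],"rot": [0,0,0],"claw": 1},{"delta_pos": [0.03,0,0],"rot": [0,0,0],"claw": 1},{"delta_pos": [0.03,0,0],"rot": [0,0,0],"claw": 1}]'

```text
clock: 14.58
tool_pos: [0.5928, -0.24, 0.1583]
ee_rot: [-3.14, 0.083, -0.0]
wrist_force: [-0.7, 1.4, -3.5]
width: 0.081
grasp_force: 45.0
```

```bash
python3 -c "
from h import *
st()"
```

```text
t 14.58 p [ 0.5928 -0.24    0.1583] yang -93.04 tilt [0.0001 0.0001] F [-0.66  1.4  -3.48] T [-0.01  0.18 -0.02] w 0.081 g 45.0 q6 1.22
```

Request:
servo_tool --motion '[{"delta_pos": [0.01,0,0],"rot": [0,0,0],"claw": 1},{"delta_pos": [0.02,0,0],"rot": [0,0,0],"claw": 1},{"delta_pos": [0.025,0,0],"rot": [0,0,0],"claw": 1},{"delta_pos": [0.025,0,0],"rot": [0,0,0],"claw": 1},{"delta_pos": [0.025,0,0],"rot": [0,0,0],"claw": 1}]'

```text
clock: 15.0
tool_pos: [0.5938, -0.2401, 0.1583]
ee_rot: [-3.14, 0.083, -0.0]
wrist_force: [-0.1, -0.5, -2.7]
width: 0.085
grasp_force: 45.0
```

```bash
python3 -c "
from h import *
st()"
```

```text
t 15.0 p [ 0.5938 -0.2401  0.1583] yang -93.04 tilt [0.     0.0001] F [-0.07 -0.49 -2.72] T [-0.09  0.12  0.04] w 0.085 g 45.0 q6 1.22
```

Request:
servo_tool --motion '[{"delta_pos": [0.01,0,0],"rot": [0,0,0],"claw": 1},{"delta_pos": [0.02,0,0],"rot": [0,0,0],"claw": 1},{"delta_pos": [0.03,0,0],"rot": [0,0,0],"claw": 1},{"delta_pos": [0.03,0,0],"rot": [0,0,0],"claw": 1},{"delta_pos": [0.03,0,0],"rot": [0,0,0],"claw": 1}]'

```text
clock: 15.42
tool_pos: [0.5939, -0.24, 0.1583]
ee_rot: [-3.14, 0.083, 0.004]
wrist_force: [-5.1, 0.2, -0.8]
width: 0.085
grasp_force: 45.0
```

```bash
python3 - <<'E'
from h import *
st(); save('wrist','w3')
a=cv2.imread('pics/w3.png');cv2.imwrite('pics/w3b.png',cv2.resize(a[40:200,160:352],(768,640)[:1]+(600,),interpolation=3))
E
```

```text
t 15.42 p [ 0.5939 -0.24    0.1583] yang -93.05 tilt [-0.0023  0.0005] F [-5.08  0.23 -0.8 ] T [-0.03  0.8  -0.07] w 0.085 g 45.0 q6 1.22
```

View pics/w3b.png

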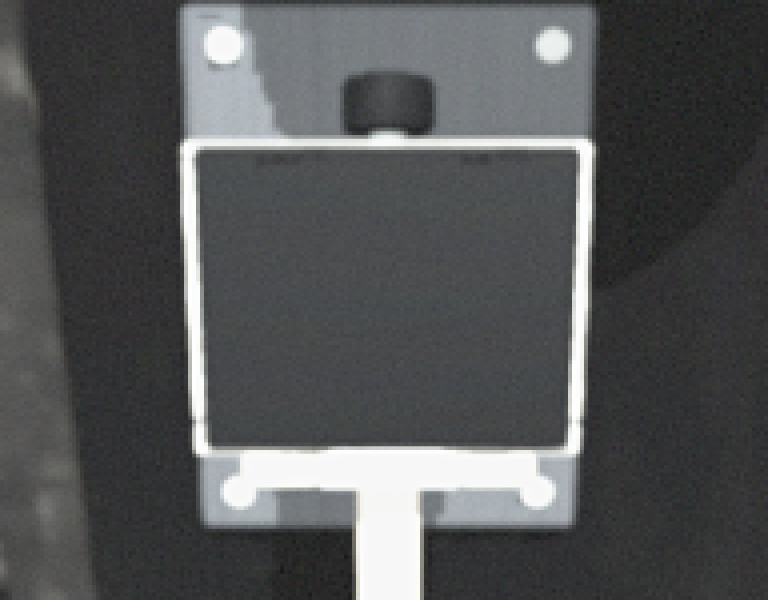

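The picture shows the plate flush and centred on the post's front face, with both claws through and about 5 N of contact. I'll ease the push slightly and go down.

Request:
servo_tool --motion '[{"delta_pos": [-0.01,0,0],"rot": [0,0,0],"claw": 1},{"delta_pos": [-0.01,0,0],"rot": [0,0,0],"claw": 1},{"delta_pos": [-0.01,0,0.025],"rot": [0,0,0],"claw": 1},{"delta_pos": [-0.01,0,0.05],"rot": [0,0,0],"claw": 1},{"delta_pos": [-0.01,0,0.075],"rot": [0,0,0],"claw": 1},{"delta_pos": [-0.01,0,0.1],"rot": [0,0,0],"claw": 1},{"delta_pos": [-0.01,0,0.1],"rot": [0,0,0],"claw": 1}]'

```text
clock: 16.05
tool_pos: [0.5939, -0.2401, 0.1553]
ee_rot: [3.14, -0.083, -0.001]
wrist_force: [-6.1, 0.1, 4.1]
width: 0.082
grasp_force: 45.0
```

```bash
python3 -c "
from h import *
st()"
```

```text
t 16.05 p [ 0.5939 -0.2401  0.1553] yang -93.04 tilt [-0.0008 -0.0001] F [-6.12  0.09  4.11] T [0.05 1.19 0.03] w 0.082 g 45.0 q6 1.22
```

Request:
servo_tool --motion '[{"delta_pos": [-0.01,0,0.025],"rot": [0,0,0],"claw": 1},{"delta_pos": [-0.01,0,0.05],"rot": [0,0,0],"claw": 1},{"delta_pos": [-0.01,0,0.075],"rot": [0,0,0],"claw": 1},{"delta_pos": [-0.01,0,0.075],"rot": [0,0,0],"claw": 1}]'

```text
clock: 16.38
tool_pos: [0.5939, -0.2403, 0.1527]
ee_rot: [3.14, -0.083, 0.0]
wrist_force: [-5.8, -0.1, 4.8]
width: 0.088
grasp_force: 45.0
```

```bash
python3 -c "
from h import *
st()"
```

```text
t 16.38 p [ 0.5939 -0.2403  0.1527] yang -93.04 tilt [ 0.0002 -0.0007] F [-5.75 -0.09  4.85] T [ 0.08  1.24 -0.06] w 0.088 g 45.0 q6 1.22
```

Request:
servo_tool --motion '[{"delta_pos": [-0.01,0,0.025],"rot": [0,0,0],"claw": 1},{"delta_pos": [-0.01,0,0.05],"rot": [0,0,0],"claw": 1},{"delta_pos": [-0.01,0,0.075],"rot": [0,0,0],"claw": 1},{"delta_pos": [-0.01,0,0.1],"rot": [0,0,0],"claw": 1},{"delta_pos": [-0.01,0,0.125],"rot": [0,0,0],"claw": 1}]'

```text
clock: 16.8
tool_pos: [0.5937, -0.2404, 0.148]
ee_rot: [3.139, -0.083, 0.002]
wrist_force: [-3.5, -0.6, -1.1]
width: 0.086
grasp_force: 45.0
```

```bash
python3 -c "
from h import *
st()"
```

```text
t 16.8 p [ 0.5937 -0.2404  0.148 ] yang -93.04 tilt [ 0.001 -0.001] F [-3.48 -0.6  -1.12] T [-0.08  1.03 -0.01] w 0.086 g 45.0 q6 1.22
```

Past the ramp, on friction only. Continuing down 8 mm.

Request:
servo_tool --motion '[{"delta_pos": [0,0,0.025],"rot": [0,0,0],"claw": 1},{"delta_pos": [0,0,0.05],"rot": [0,0,0],"claw": 1},{"delta_pos": [0,0,0.075],"rot": [0,0,0],"claw": 1},{"delta_pos": [0,0,0.1],"rot": [0,0,0],"claw": 1},{"delta_pos": [0,0,0.125],"rot": [0,0,0],"claw": 1},{"delta_pos": [0,0,0.15],"rot": [0,0,0],"claw": 1},{"delta_pos": [0,0,0.175],"rot": [0,0,0],"claw": 1},{"delta_pos": [0,0,0.2],"rot": [0,0,0],"claw": 1}]'

```text
clock: 17.47
tool_pos: [0.5938, -0.24, 0.1381]
ee_rot: [-3.14, 0.083, 0.0]
wrist_force: [-3.9, -0.6, -1.1]
width: 0.084
grasp_force: 45.0
```

```bash
python3 -c "
from h import *
st()"
```

```text
t 17.47 p [ 0.5938 -0.24    0.1381] yang -93.04 tilt [-0.0001  0.0002] F [-3.92 -0.63 -1.15] T [0.02 1.01 0.02] w 0.084 g 45.0 q6 1.22
```

Request:
servo_tool --motion '[{"delta_pos": [0,0,0.012],"rot": [0,0,0],"claw": 1},{"delta_pos": [0,0,0.024],"rot": [0,0,0],"claw": 1},{"delta_pos": [0,0,0.036],"rot": [0,0,0],"claw": 1},{"delta_pos": [0,0,0.05],"rot": [0,0,0],"claw": 1},{"delta_pos": [0,0,0.05],"rot": [0,0,0],"claw": 1}]'

```text
clock: 17.88
tool_pos: [0.5939, -0.24, 0.1362]
ee_rot: [-3.14, 0.083, -0.0]
wrist_force: [-2.7, 0.6, -2.4]
width: 0.085
grasp_force: 45.0
```

```bash
python3 -c "
from h import *
st()"
```

```text
t 17.88 p [ 0.5939 -0.24    0.1362] yang -93.05 tilt [0.0003 0.0001] F [-2.7   0.58 -2.4 ] T [-0.03  0.83 -0.03] w 0.085 g 45.0 q6 1.22
```

Request:
servo_tool --motion '[{"delta_pos": [0,0,0.012],"rot": [0,0,0],"claw": 1},{"delta_pos": [0,0,0.024],"rot": [0,0,0],"claw": 1},{"delta_pos": [0,0,0.036],"rot": [0,0,0],"claw": 1},{"delta_pos": [0,0,0.036],"rot": [0,0,0],"claw": 1},{"delta_pos": [0,0,0.036],"rot": [0,0,0],"claw": 1}]'

```text
clock: 18.3
tool_pos: [0.5939, -0.2401, 0.1351]
ee_rot: [3.14, -0.083, 0.001]
wrist_force: [-3.6, 0.6, 0.7]
width: 0.087
grasp_force: 45.0
```

```bash
python3 -c "
from h import *
st()"
```

```text
t 18.3 p [ 0.5939 -0.2401  0.1351] yang -93.04 tilt [ 0.0004 -0.0001] F [-3.56  0.59  0.66] T [ 0.04  1.03 -0.03] w 0.087 g 45.0 q6 1.22
```

Request:
servo_tool --motion '[{"delta_pos": [0,0,0.012],"rot": [0,0,0],"claw": 1},{"delta_pos": [0,0,0.024],"rot": [0,0,0],"claw": 1},{"delta_pos": [0,0,0.024],"rot": [0,0,0],"claw": 1},{"delta_pos": [0,0,0.024],"rot": [0,0,0],"claw": 1}]'

```text
clock: 18.63
tool_pos: [0.5938, -0.2401, 0.1351]
ee_rot: [3.14, -0.083, 0.001]
wrist_force: [-5.4, 1.2, 6.8]
width: 0.086
grasp_force: 45.0
```

```bash
python3 -c "
from h import *
st()
viewer.capture('scene');print([(x['location'],x['score']) for x in pinpoint('scene','catch')[:1]])"
```

```text
t 18.63 p [ 0.5938 -0.2401  0.1351] yang -93.04 tilt [ 0.0009 -0.0003] F [-5.42  1.16  6.79] T [0.16 1.23 0.  ] w 0.086 g 45.0 q6 1.22Traceback (most recent call last):
  File "<string>", line 4, in <module>
    viewer.capture('scene');print([(x['location'],x['score']) for x in pinpoint('scene','catch')[:1]])
                                                                       ~~~~~~~~^^^^^^^^^^^^^^^^^
ValueError: it knows: bracket, grip, home, lower_claw, lower_slot, petri_dish, post_stand, post_top, small_beaker, tape_ring, tray_floor, tweezers, upper_claw, upper_slot
```

Hard stop reached under about 10 N, 23.2 mm below the entry height. I'll tug up gently to check the latch.

Request:
servo_tool --motion '[{"delta_pos": [-0.02,0,-0.03],"rot": [0,0,0],"claw": 1},{"delta_pos": [-0.02,0,-0.06],"rot": [0,0,0],"claw": 1},{"delta_pos": [-0.02,0,-0.09],"rot": [0,0,0],"claw": 1},{"delta_pos": [-0.02,0,-0.1],"rot": [0,0,0],"claw": 1},{"delta_pos": [-0.02,0,-0.1],"rot": [0,0,0],"claw": 1}]'

```text
clock: 19.1
tool_pos: [0.593, -0.2399, 0.1368]
ee_rot: [-3.14, 0.083, 0.001]
wrist_force: [-0.0, -0.6, -7.8]
width: 0.087
grasp_force: 45.0
```

```bash
python3 -c "
from h import *
st()"
```

```text
t 19.1 p [ 0.593  -0.2399  0.1368] yang -93.04 tilt [-0.0007  0.0005] F [-0.01 -0.64 -7.76] T [-0.09  0.41 -0.04] w 0.087 g 45.0 q6 1.22
```

Latched: it is held at 1.7 mm of play against the pull. I'll set it back down, let go and rise.

Request:
servo_tool --motion '[{"delta_pos": [0,0,0.03],"rot": [0,0,0],"claw": 1},{"delta_pos": [0,0,0.065],"rot": [0,0,0],"claw": 1},{"delta_pos": [0,0,0.065],"rot": [0,0,0],"claw": 1},{"delta_pos": [0,0,0.065],"rot": [0,0,0],"claw": 0.7},{"delta_pos": [0,0,0.065],"rot": [0,0,0],"claw": 0.7},{"delta_pos": [0,0,0.065],"rot": [0,0,0],"claw": 0.7},{"delta_pos": [0,0,0.065],"rot": [0,0,0],"claw": 0.7},{"delta_pos": [0,0,0.065],"rot": [0,0,0],"claw": 0.7},{"delta_pos": [0,0,0.065],"rot": [0,0,0],"claw": 0.7},{"delta_pos": [0,0,0.065],"rot": [0,0,0],"claw": 0.7},{"delta_pos": [0,0,-0.4],"rot": [0,0,0],"claw": 0.7},{"delta_pos": [0,0,-1.2],"rot": [0,0,0],"claw": 0.5},{"delta_pos": [0,0,-2.2],"rot": [0,0,0],"claw": 0},{"delta_pos": [0,0,-3.1],"rot": [0,0,0],"claw": 0},{"delta_pos": [0,0,-3.1],"rot": [0,0,0],"claw": 0}]'

```text
clock: 20.35
tool_pos: [0.5963, -0.2414, 0.2708]
ee_rot: [3.135, -0.083, 0.023]
wrist_force: [1.1, -0.5, 1.5]
width: 0.558
grasp_force: 0.0
```

```bash
python3 - <<'E'
from h import *
st(); viewer.capture('scene'); viewer.capture('wrist')
for c in('scene','wrist'):
  for q in ['bracket','tray_floor','grip','post_stand']:
    r=pinpoint(c,q);print(c,q,[(np.round(x['location'],4).tolist(),round(x['score'],2)) for x in r[:1]])
go([.380,.0949,.258],-93.05)
E
```

```text
t 20.35 p [ 0.5963 -0.2414  0.2708] yang -93.05 tilt [ 0.0147 -0.0061] F [ 1.14 -0.48  1.47] T [-0.05  0.12 -0.03] w 0.558 g 0.0 q6 1.22
scene bracket []
scene tray_floor [([0.5334, -0.235, 0.062], 0.78)]
scene grip [([0.5872, -0.2383, 0.1499], 0.57)]
scene post_stand [([0.533, -0.2353, 0.0638], 0.64)]
wrist bracket [([0.6433, -0.2369, 0.0609], 0.61)]
wrist tray_floor [([0.5314, -0.2397, 0.0615], 0.63)]
wrist grip [([0.5905, -0.2416, 0.1562], 0.59)]
wrist post_stand [([0.6435, -0.2406, -0.0006], 0.59)]
dpos [-5.755, -8.076, 0.087] rot [-0.009, 0.02, 0.001]
```

Request:
servo_tool --motion '[{"delta_pos": [-5.75,-8.08,0.1],"rot": [0,0,0],"claw": 0},{"delta_pos": [-5.75,-8.08,0.1],"rot": [0,0,0],"claw": 0},{"delta_pos": [-5.75,-8.08,0.1],"rot": [0,0,0],"claw": 0},{"delta_pos": [-5.75,-8.08,0.1],"rot": [0,0,0],"claw": 0},{"delta_pos": [-5.75,-8.08,0.1],"rot": [0,0,0],"claw": 0},{"delta_pos": [-5.75,-8.08,0.1],"rot": [0,0,0],"claw": 0},{"delta_pos": [-5.75,-8.08,0.1],"rot": [0,0,0],"claw": 0},{"delta_pos": [-5.75,-8.08,0.1],"rot": [0,0,0],"claw": 0},{"delta_pos": [-5.75,-8.08,0.1],"rot": [0,0,0],"claw": 0},{"delta_pos": [-5.75,-8.08,0.1],"rot": [0,0,0],"claw": 0},{"delta_pos": [-5.75,-8.08,0.1],"rot": [0,0,0],"claw": 0},{"delta_pos": [-5.75,-8.08,0.1],"rot": [0,0,0],"claw": 0},{"delta_pos": [-5.75,-8.08,0.1],"rot": [0,0,0],"claw": 0},{"delta_pos": [-5.75,-8.08,0.1],"rot": [0,0,0],"claw": 0}]'

```text
clock: 22.02
tool_pos: [0.3812, 0.0942, 0.2578]
ee_rot: [3.14, -0.085, 0.0]
wrist_force: [0.6, -0.7, -0.5]
width: 1.003
grasp_force: 0.0
```

```bash
python3 - <<'E'
from h import *
st(); save('wrist','w4'); viewer.capture('scene')
for c in('wrist','scene','top'):
  if c=='top': viewer.capture('top')
  for q in ['small_beaker']:
    r=pinpoint(c,q);print(c,q,[(np.round(x['location'],4).tolist(),round(x['score'],2)) for x in r[:2]])
r=cut_out('wrist','small_beaker')
if r:
    m=r[0]['pixels'];ys,xs=np.nonzero(m);print(xs.min(),xs.max(),ys.min(),ys.max(),xs.size)
a=cv2.imread('pics/w4.png');P=np.array([[.42,.0948,.071]]);print(proj('wrist',P))
cv2.imwrite('pics/w4b.png',cv2.resize(a[60:300,120:400],(700,600),interpolation=3))
E
```

```text
t 22.02 p [0.3812 0.0942 0.2578] yang -93.12 tilt [ 0.0002 -0.0003] F [ 0.6  -0.72 -0.55] T [-0.07  0.16  0.02] w 1.003 g 0.0 q6 1.84
wrist small_beaker [([0.4212, 0.0948, 0.0015], 0.68)]
scene small_beaker [([0.4217, 0.093, 0.001], 0.71)]
top small_beaker [([0.4206, 0.0959, 0.0014], 0.46)]
479 511 0 72 1922
[[256.0641317  143.73637851]]
```

View pics/w4b.png

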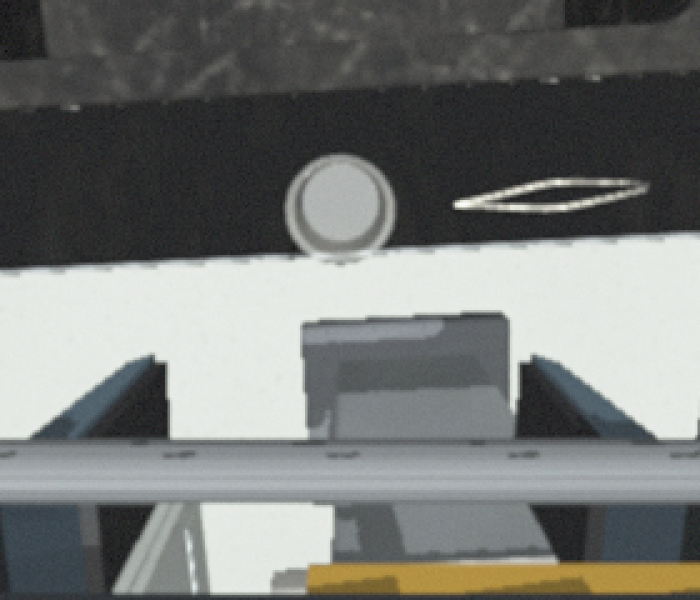

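The crop shows the beaker rim centred at (341,208), i.e. pixel (256.4,143.2). The prediction was (256.1,143.7), so the beaker is at (0.4207, 0.0947).

```bash
python3 - <<'E'
from h import *
st(); go([.4207,.0947,.13],-93.05); go([.4207,.0947,.031],-93.05)
E
```

```text
t 22.37 p [0.3807 0.0946 0.2578] yang -93.09 tilt [-0.0002  0.    ] F [-0.3  -0.12 -1.06] T [-0.03  0.25 -0.  ] w 1.002 g 0.0 q6 1.84
dpos [1.0, -0.057, 3.196] rot [-0.0, 0.002, -0.009]
dpos [1.0, -0.057, 5.671] rot [-0.0, 0.002, -0.009]
```

Request:
servo_tool --motion '[{"delta_pos": [1,-0.06,1],"rot": [0,0,0],"claw": 0},{"delta_pos": [1,-0.06,2],"rot": [0,0,0],"claw": 0},{"delta_pos": [1,-0.06,3],"rot": [0,0,0],"claw": 0},{"delta_pos": [1,-0.06,3.6],"rot": [0,0,0],"claw": 0},{"delta_pos": [1,-0.06,4.3],"rot": [0,0,0],"claw": 0},{"delta_pos": [1,-0.06,5],"rot": [0,0,0],"claw": 0.1},{"delta_pos": [1,-0.06,5.67],"rot": [0,0,0],"claw": 0.2},{"delta_pos": [1,-0.06,5.67],"rot": [0,0,0],"claw": 0.3},{"delta_pos": [1,-0.06,5.67],"rot": [0,0,0],"claw": 0.4},{"delta_pos": [1,-0.06,5.67],"rot": [0,0,0],"claw": 1},{"delta_pos": [1,-0.06,5.67],"rot": [0,0,0],"claw": 1},{"delta_pos": [1,-0.06,5.67],"rot": [0,0,0],"claw": 1},{"delta_pos": [1,-0.06,5.67],"rot": [0,0,0],"claw": 1},{"delta_pos": [1,-0.06,5.67],"rot": [0,0,0],"claw": 1},{"delta_pos": [1,-0.06,5.67],"rot": [0,0,0],"claw": 1},{"delta_pos": [1,-0.06,5.67],"rot": [0,0,0],"claw": 1}]' --force 8

```text
clock: 23.7
tool_pos: [0.4218, 0.0953, 0.0324]
ee_rot: [-3.14, 0.083, -0.005]
wrist_force: [0.6, -0.9, 7.9]
width: 0.59
grasp_force: 8.0
```

```bash
python3 - <<'E'
from h import *
st()
# tray centre: 58.5 mm behind seated TCP; 4 mm further out
c=np.array([.5935,-.2400])-.0625*np.array([np.cos(np.radians(-3.05)),np.sin(np.radians(-3.05))]);print(c)
go([*c,.18],-93.05); go([*c,.0624+.031+.001],-93.05)
E
```

```text
t 23.7 p [0.4218 0.0953 0.0324] yang -93.03 tilt [0.0034 0.0005] F [ 0.61 -0.87  7.94] T [-0.16  0.17 -0.02] w 0.59 g 8.0 q6 1.82
[ 0.53108853 -0.23667454]
dpos [3.179, 8.141, -3.685] rot [-0.007, -0.038, 0.004]
dpos [3.172, 8.143, -1.545] rot [-0.007, -0.038, 0.004]
```

The grip reads 53.7 mm wide with +8 N of upward force, which is unexpected. I'll look before lifting.

```bash
python3 - <<'E'
from h import *
a=save('wrist','w5'); st()
b=save('scene','s5')
u=proj('scene',[[.42,.095,.05]])[0].astype(int)
p=cv2.resize(a[120:300,100:412],(624,360),interpolation=3); q=cv2.resize(b[u[1]-35:u[1]+25,u[0]-52:u[0]+52],(624,240)[:1]+(240,),interpolation=3)
cv2.imwrite('pics/c5.png',np.vstack([p,q])[:,:,::-1])
E
```

```text
t 23.75 p [0.4219 0.0953 0.0324] yang -93.03 tilt [0.0034 0.0005] F [ 0.01 -1.42  6.09] T [-0.19  0.17  0.01] w 0.589 g 8.0 q6 1.82
```

View pics/c5.png

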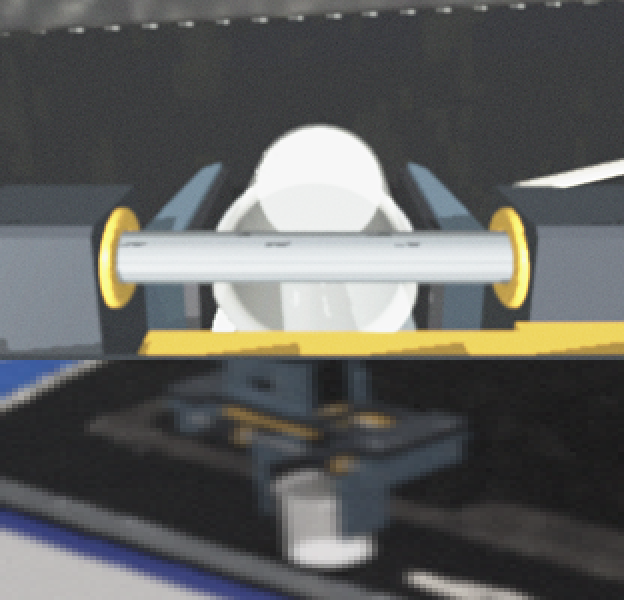

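The picture shows the beaker upright and centred between the pads, with the base flat on the worktop, so the force is leftover settling from closing during the descent. Lifting and carrying at moderate pace.

Request:
servo_tool --motion '[{"delta_pos": [0,0,-0.2],"rot": [0,0,0],"claw": 1},{"delta_pos": [0,0,-0.7],"rot": [0,0,0],"claw": 1},{"delta_pos": [0,0,-1.4],"rot": [0,0,0],"claw": 1},{"delta_pos": [0,0,-2.1],"rot": [0,0,0],"claw": 1},{"delta_pos": [0,0,-2.8],"rot": [0,0,0],"claw": 1},{"delta_pos": [0.1,0.3,-3.4],"rot": [0,0,0],"claw": 1},{"delta_pos": [0.3,0.8,-3.7],"rot": [0,0,0],"claw": 1},{"delta_pos": [0.58,1.5,-3.7],"rot": [0,0,0],"claw": 1},{"delta_pos": [0.9,2.3,-3.7],"rot": [0,0,0],"claw": 1},{"delta_pos": [1.2,3.1,-3.7],"rot": [0,0,0],"claw": 1},{"delta_pos": [1.52,3.9,-3.7],"rot": [0,0,0],"claw": 1},{"delta_pos": [1.83,4.7,-3.7],"rot": [0,0,0],"claw": 1},{"delta_pos": [2.14,5.5,-3.7],"rot": [0,0,0],"claw": 1},{"delta_pos": [2.45,6.3,-3.7],"rot": [0,0,0],"claw": 1},{"delta_pos": [2.75,7.05,-3.7],"rot": [0,0,0],"claw": 1},{"delta_pos": [2.98,7.65,-3.7],"rot": [0,0,0],"claw": 1},{"delta_pos": [3.12,8.0,-3.7],"rot": [0,0,0],"claw": 1},{"delta_pos": [3.18,8.14,-3.7],"rot": [0,0,0],"claw": 1},{"delta_pos": [3.18,8.14,-3.7],"rot": [0,0,0],"claw": 1},{"delta_pos": [3.18,8.14,-3.7],"rot": [0,0,0],"claw": 1}]' --force 12

```text
clock: 25.47
tool_pos: [0.5297, -0.2355, 0.1791]
ee_rot: [-3.139, 0.083, 0.001]
wrist_force: [-0.7, 0.2, -0.1]
width: 0.587
grasp_force: 12.0
```

```bash
python3 - <<'E'
from h import *
st(); go([.5311,-.2367,.115],-93.05); go([.5311,-.2367,.0948],-93.05)
a=save('wrist','w6');b=save('scene','s6')
for c in('wrist','scene'):
  for q in ['small_beaker','tray_floor']:
    r=pinpoint(c,q);print(c,q,[(np.round(x['location'],4).tolist(),round(x['score'],2)) for x in r[:2]])
u=proj('scene',[[.56,-.24,.13]])[0].astype(int)
p=cv2.resize(a[60:240,100:412],(520,300),interpolation=3); q=cv2.resize(b[u[1]-30:u[1]+30,u[0]-52:u[0]+52],(520,300),interpolation=3)
cv2.imwrite('pics/c6.png',np.vstack([p,q])[:,:,::-1])
E
```

```text
t 25.47 p [ 0.5297 -0.2355  0.1791] yang -93.03 tilt [-0.0009  0.0013] F [-0.67  0.16 -0.14] T [-0.01  0.15 -0.05] w 0.587 g 12.0 q6 1.18
dpos [0.037, 0.029, 1.601] rot [-0.014, 0.011, 0.004]
dpos [0.038, 0.03, 2.106] rot [-0.014, 0.011, 0.004]
wrist small_beaker [([0.5246, -0.2377, 0.1477], 0.96)]
wrist tray_floor [([0.5352, -0.2374, 0.0602], 0.55), ([0.6421, -0.2411, -0.001], 0.44)]
scene small_beaker [([0.5283, -0.2355, 0.1462], 0.8), ([0.462, -0.5198, 0.0007], 0.69)]
scene tray_floor [([0.5347, -0.2369, 0.063], 0.76)]
```

View pics/c6.png

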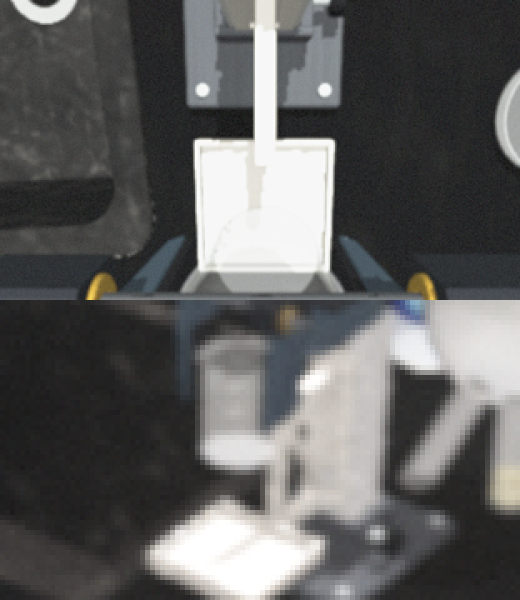

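The picture shows the beaker hanging upright over the tray, with the bracket seated square on the post. Lowering.

Request:
servo_tool --motion '[{"delta_pos": [0.04,0.03,0.5],"rot": [0,0,0],"claw": 1},{"delta_pos": [0.04,0.03,1.0],"rot": [0,0,0],"claw": 1},{"delta_pos": [0.04,0.03,1.5],"rot": [0,0,0],"claw": 1},{"delta_pos": [0.04,0.03,1.8],"rot": [0,0,0],"claw": 1},{"delta_pos": [0.04,0.03,1.95],"rot": [0,0,0],"claw": 1},{"delta_pos": [0.04,0.03,2.0],"rot": [0,0,0],"claw": 1},{"delta_pos": [0.04,0.03,2.05],"rot": [0,0,0],"claw": 1},{"delta_pos": [0.04,0.03,2.05],"rot": [0,0,0],"claw": 1},{"delta_pos": [0.04,0.03,2.05],"rot": [0,0,0],"claw": 1}]'

```text
clock: 26.52
tool_pos: [0.5323, -0.2382, 0.098]
ee_rot: [3.14, -0.083, 0.003]
wrist_force: [-0.5, -0.0, -0.0]
width: 0.589
grasp_force: 12.0
```

```bash
python3 -c "
from h import *
st()"
```

```text
t 26.52 p [ 0.5323 -0.2382  0.098 ] yang -93.04 tilt [ 0.0016 -0.0007] F [-0.52 -0.02 -0.04] T [ 0.03  0.12 -0.01] w 0.589 g 12.0 q6 1.18
```

Request:
servo_tool --motion '[{"delta_pos": [-0.02,-0.02,0.03],"rot": [0,0,0],"claw": 1},{"delta_pos": [-0.02,-0.02,0.05],"rot": [0,0,0],"claw": 1},{"delta_pos": [-0.02,-0.02,0.065],"rot": [0,0,0],"claw": 1},{"delta_pos": [-0.02,-0.02,0.08],"rot": [0,0,0],"claw": 1},{"delta_pos": [-0.02,-0.02,0.08],"rot": [0,0,0],"claw": 1},{"delta_pos": [-0.02,-0.02,0.08],"rot": [0,0,0],"claw": 1}]'

```text
clock: 27.02
tool_pos: [0.5311, -0.2372, 0.094]
ee_rot: [3.14, -0.084, 0.0]
wrist_force: [0.4, 0.3, 0.5]
width: 0.585
grasp_force: 12.0
```

```bash
python3 -c "
from h import *
st()"
```

```text
t 27.02 p [ 0.5311 -0.2372  0.094 ] yang -93.05 tilt [ 0.0002 -0.    ] F [0.45 0.3  0.52] T [-0.04  0.13 -0.02] w 0.585 g 12.0 q6 1.18
```

Request:
servo_tool --motion '[{"delta_pos": [0,0,0.012],"rot": [0,0,0],"claw": 1},{"delta_pos": [0,0,0.025],"rot": [0,0,0],"claw": 1},{"delta_pos": [0,0,0.025],"rot": [0,0,0],"claw": 1},{"delta_pos": [0,0,0.025],"rot": [0,0,0],"claw": 1}]'

```text
clock: 27.35
tool_pos: [0.5313, -0.2372, 0.0933]
ee_rot: [3.14, -0.083, 0.001]
wrist_force: [-1.1, 0.2, 3.0]
width: 0.586
grasp_force: 12.0
```

```bash
python3 -c "
from h import *
st()"
```

```text
t 27.35 p [ 0.5313 -0.2372  0.0933] yang -93.05 tilt [ 0.0008 -0.0002] F [-1.13  0.16  3.03] T [0.07 0.18 0.02] w 0.586 g 12.0 q6 1.18
```

Touchdown at about 3 N. Releasing and rising.

Request:
servo_tool --motion '[{"delta_pos": [0,0,-0.01],"rot": [0,0,0],"claw": 0.35},{"delta_pos": [0,0,-0.01],"rot": [0,0,0],"claw": 0.2},{"delta_pos": [0,0,-0.01],"rot": [0,0,0],"claw": 0.05},{"delta_pos": [0,0,-0.01],"rot": [0,0,0],"claw": 0},{"delta_pos": [0,0,-0.01],"rot": [0,0,0],"claw": 0},{"delta_pos": [0,0,-0.01],"rot": [0,0,0],"claw": 0},{"delta_pos": [0,0,-0.01],"rot": [0,0,0],"claw": 0},{"delta_pos": [0,0,-0.01],"rot": [0,0,0],"claw": 0},{"delta_pos": [0,0,-0.01],"rot": [0,0,0],"claw": 0},{"delta_pos": [0,0,-0.4],"rot": [0,0,0],"claw": 0},{"delta_pos": [0,0,-1.1],"rot": [0,0,0],"claw": 0},{"delta_pos": [0,0,-2],"rot": [0,0,0],"claw": 0},{"delta_pos": [0,0,-3],"rot": [0,0,0],"claw": 0},{"delta_pos": [0,0,-4],"rot": [0,0,0],"claw": 0},{"delta_pos": [0,0,-4.3],"rot": [0,0,0],"claw": 0},{"delta_pos": [-1,0,-4.3],"rot": [0,0,0],"claw": 0},{"delta_pos": [-2,0,-4.3],"rot": [0,0,0],"claw": 0},{"delta_pos": [-2,0,-4.3],"rot": [0,0,0],"claw": 0},{"delta_pos": [-2,0,-4.3],"rot": [0,0,0],"claw": 0}]'

```text
clock: 28.93
tool_pos: [0.4496, -0.2326, 0.2654]
ee_rot: [3.14, -0.085, 0.001]
wrist_force: [0.9, 0.4, 0.5]
width: 1.003
grasp_force: 0.0
```

```bash
python3 - <<'E'
from h import *
st()
a=save('wrist','w7');b=save('scene','s7')
for c in('wrist','scene'):
  for q in ['small_beaker','tray_floor','bracket']:
    r=pinpoint(c,q);print(c,q,[(np.round(x['location'],4).tolist(),round(x['score'],2)) for x in r[:2]])
u=proj('scene',[[.57,-.24,.12]])[0].astype(int)
p=cv2.resize(a[20:200,100:412],(520,300),interpolation=3); q=cv2.resize(b[u[1]-30:u[1]+30,u[0]-52:u[0]+52],(520,300),interpolation=3)
cv2.imwrite('pics/c7.png',np.vstack([p,q])[:,:,::-1])
E
```

```text
t 28.93 p [ 0.4496 -0.2326  0.2654] yang -93.12 tilt [ 0.0005 -0.0001] F [0.92 0.44 0.47] T [-0.08  0.13 -0.01] w 1.003 g 0.0 q6 1.12
wrist small_beaker [([0.5268, -0.241, 0.0638], 0.57)]
wrist tray_floor []
wrist bracket [([0.6482, -0.2412, 0.0621], 0.72)]
scene small_beaker [([0.5309, -0.2396, 0.0614], 0.83)]
scene tray_floor [([0.5317, -0.2365, 0.0609], 0.74)]
scene bracket [([0.6446, -0.2402, 0.0589], 0.71)]
```

View pics/c7.png

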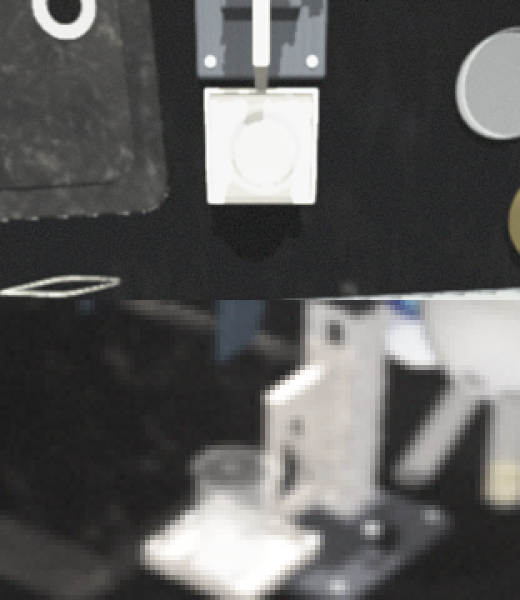

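The picture shows the beaker upright in the tray, centred at (262,153) in the crop. The bracket is seated and the gripper is clear of everything.

```bash
python3 -c "
from h import *
print(order.hand_in())"
```

```text
the job is handed in; nothing more can be done
None
```

The job is handed in: the bracket is hooked in and held by the catch (a tug upward was stopped after 1.7 mm), the small beaker stands upright in the tray, and the gripper is clear; the hand-in call reported no verdict.

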